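# Pop the battery hatch of the foam cutter's power pack

### The arm

A 6-joint arm with a two-finger parallel gripper is mounted at the origin on the work surface. World frame = base frame: x ahead of the robot, y to its left, z up, the work surface at z = 0. Lengths are in m, angles in degrees, forces in N, time in s.
With the tool pointing down it reaches from about 0.275 to 0.825 m from the base axis. Payload 5.2 kg.
Tool frame: the origin (TCP) lies at the very end of the fingers, on their centre line; the grasp point (between the pads) lies 19 mm behind it (r.grip_point_offset is the distance from the TCP to the grasp point, in m); z points along the fingers, y is the line along which they close (so a half turn about z gives the same grasp; the last joint's range is limited). The gripper opens to 93 mm and grips with 3 to 60 N. Pads are 15 mm wide; open, the fingers measure 128 mm over their backs; the gripper's body (75 mm by 188 mm) begins 65 mm behind the grasp point.
Start: joints at [-80.947, 14.817, 87.949, -0, 77.235, -11.62], TCP at [0.194, -0.515, 0.219] pointing down, gripper open.
Joint ranges: [-179.93, 179.93], [-52.35, 119.4], [10.71, 147.94], [-69.91, 249.91], [12.55, 155.21], [-178.61, 178.61]. Speed limits (degrees/s): [147.25, 147.25, 180, 180, 180, 180].

### API

Orientations are given as [roll, pitch, yaw] about the fixed x, y, z axes, in that order (R = Rz(yaw) Ry(pitch) Rx(roll)).
In Python, from cell import r, claw, solver, vision, ticket gives the robot as it stands. The module is installed in compiled form; this text tells all that it offers. Calls block until the motion is done:
- r.move_ptp(position, orientation): joint-space move of the TCP to a pose.
- r.move_l(position, speed=0.15, orientation=None, threshold=None): straight line of the TCP; orientation=None keeps the orientation; speed is the mean speed in m/s. With threshold (N) it stops when the force on the tool has changed by that much, and returns True; else False.
- r.move_j(angles): joint-space move.
- claw.ungrasp() and claw.grasp(newtons=None): open the fingers fully, or close them until they stop; newtons is the grip in N (None keeps the last).
- r.wait(seconds).
- solver.solve_ik(position, orientation): joint angles nearest the present ones, or None.
- vision.grab_frame(name): name is "scene" or "top" or "wrist"; returns a dict with "pixels" (480x640x3 uint8, blue, green, red), "fx", "fy", "cx", "cy" (pixels), "R" (3x3) and "t" (3): a world point X has camera coordinates R X + t. Camera axes: x right, y down, z forward; pixel columns grow to the right and rows downward; lengths in m; the calibration is good to about 2 mm. The wrist camera is an equidistant fisheye: a pixel r from the principal point sees the ray r / f radians off the axis. A picture is of the moment at which its call begins. There is no depth.
A pose or a line that the arm cannot do raises r.IKError and nothing moves.
- ticket.sign_off(): hands the job in; it is judged then, once.
Readings, each from a call of its own:
- r.read_clock(): time.
- r.read_joint_pos(): joint angles.
- r.read_qd(): joint speeds.
- r.read_joint_efforts(): joint torques, N m.
- r.read_ee_pos(): TCP position.
- r.read_tcp_rot(): TCP orientation.
- r.read_contact_force(): force on the tool from outside, world axes, zero at the start.
- r.read_moment(): the same for the moment, N m.
- r.read_width(): finger opening in m.
- r.read_gripper_force(): force on a finger pad.
Only numpy, scipy, OpenCV 4.12 (cv2) and the standard library are available. Lean on these libraries where they do the work, as an engineer would, in place of code of your own. Each camera call takes 0.05 s, during which the arm holds its last target. There are 200 camera calls.

### The job

The cells in the foam cutter's power pack need changing. With closed fingertips press the orange pad of the white hatch gently all the way in until the latch lets go, take the finger right away and watch for about a second that the hatch pops ajar and stays up on its own, then push the hatch over from underneath with the fingers until it leans back past upright and stays there. Once it has popped, do not press it shut again; do not pinch, lift or shift the pack, and leave everything else on the table where it is.

Things in the scene. Friction and masses are not known exactly. Their poses are not given: they have to be found in the camera images.
- power_pack: loose grey plastic box, 120 (x) x 150 (y) x 60 (z) mm, about 0.95 kg, on rubber feet. Origin: centre of its underside, on the table; its x axis runs from the front face (orange stripe, roughly towards the robot) to the back, y to its left, z up. A white hatch 76 (x) x 70 (y) x 4 mm lies flush in its top, centred on y = +20 mm, from x = -46 mm (free front edge) to x = +30 mm (hinge line). A fixed black dial, 32 mm across and 14 mm high, stands on its top at x = -10, y = -48 mm
- press_pad (a point): centre of the orange ribbed press pad (20 x 50 mm) on the outer face of the hatch, 62 mm from the hinge line; moves with the hatch. Closed, it lies at x = -32, y = +20, z = 60 mm of the pack. Press straight down: it sinks about 4 mm against 3 to 5 N, then meets a firm stop (press to about 8 to 12 N); the latch lets go in the last 1.5 mm and the hatch pops up by itself once the finger rises. Pressed less far it springs back latched and can simply be pressed again
- hatch_edge (a point): middle of the hatch's free edge, outer face, 76 mm from the hinge line; moves with the hatch. When popped it stands about 60 to 70 mm above the pack's top
- hatch_hinge (a point): middle of the hinge line of the hatch (parallel to the pack's y), at x = +30, y = +20, z = 60 mm of the pack; fixed to the pack
- hatch (a joint): hatch angle in rad: 0 closed and latched, down to -0.065 pressed in, about 0.95 to 1.15 popped ajar (held up by a spring pin), 1.57 upright, 1.8 leaning back against its stop. Turns with light, well-damped drag (about 0.5 to 2 N at the free edge) and stays by gravity beyond upright
- latch_cam (a joint): step of the latch's inner cam, in m (not visible from outside): 0 latched as at the start, about 0.004 to 0.006 when pressed home, 0.010 to 0.0125 as it pops and after it has popped; above 0.0135 it has been pressed in a second time, which latches it again
- spare_cell0: green and brass battery cell, 26 mm across, 50 mm high, standing upright beside the pack's right (-y) side; loose. Origin: centre of its underside. Leave alone
- spare_cell1: second cell like spare_cell0, beside it. Leave alone
- paste_mug: navy blue mug, 84 mm across, 70 mm high, loose. Origin: centre of its underside. Leave alone
- glue_bottle: yellow glue bottle with red cap, 56 mm across, 150 mm high, loose. Origin: centre of its underside. Leave alone
- tape_roll: roll of clear tape lying flat, 90 mm across, 24 mm high, loose. Origin: centre of its underside. Leave alone
- foam_chunk: white foam offcut, 70 x 50 x 64 mm, loose. Origin: centre of its underside. Leave alone
- foam_bird: white foam bird sculpture, about 110 x 230 x 175 mm, loose, at the far side. Origin: centre of its underside. Leave alone
- paste_brush: paste brush lying flat, 180 mm long, loose, at the far side. Leave alone

How it is judged:
By the outcome, as a careful person would: the job done as asked, in the order asked, and still so for the second after the job is handed in, with the robot touching nothing.
It also fails if it takes over 42 s, if anything falls off the work surface, if the arm or the gripper's body presses on something with over 40 N, if the wrist force passes 120 N, or if a joint passes its speed limit or range.

## Working session

There is one attempt and no reset: what is moved stays moved. The work goes in short steps, each a Python script; the robot and the scene stay as the last script left them, time stands still between calls to the robot, and variables do not carry over. Pictures are saved under pics/ and viewed, at most 10 in all, crops included, and the job is handed in when it is done.

```bash
mkdir -p pics
cat > h.py <<'E'
import numpy as np, cv2
from cell import r, claw, solver, vision, ticket
def px2w(f,u,v,z):
    d=np.array([(u-f["cx"])/f["fx"],(v-f["cy"])/f["fy"],1.]);R=np.array(f["R"]);t=np.array(f["t"])
    c=-R.T@t; d=R.T@d; return c+d*(z-c[2])/d[2]
def w2px(f,X):
    c=np.array(f["R"])@np.array(X)+np.array(f["t"]); return c[0]/c[2]*f["fx"]+f["cx"],c[1]/c[2]*f["fy"]+f["cy"]
E
python3 - <<'E'
from h import *
import pickle
for n in("top","scene"):
    f=vision.grab_frame(n); pickle.dump(f,open(n+".pkl","wb")); cv2.imwrite(f"pics/{n}0.png",f["pixels"])
    print(n,f["fx"],-np.array(f["R"]).T@np.array(f["t"]),np.array(f["R"]).round(2).tolist())
print(r.read_clock())
E
```

```text
top 474.9440210440933 [0.52888593 0.0106744  1.10709073] [[0.02, -1.0, 0.03], [-1.0, -0.02, -0.09], [0.09, -0.03, -1.0]]
scene 519.6088553960332 [ 1.04449284 -0.40131396  0.94306292] [[0.68, 0.73, -0.0], [0.61, -0.57, -0.54], [-0.4, 0.37, -0.84]]
0.1
```

View pics/top0.png

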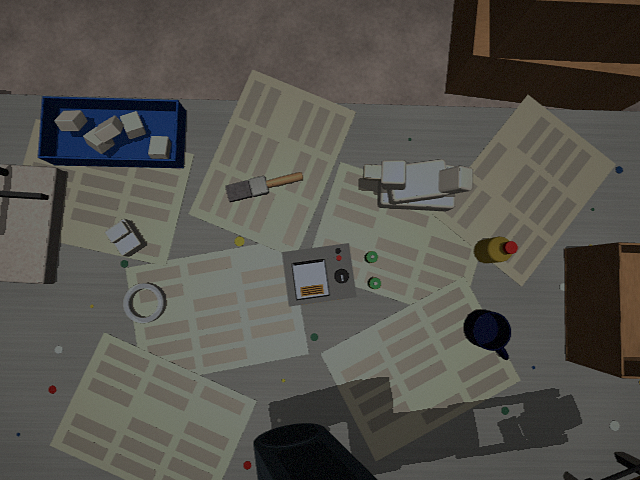

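View pics/scene0.png

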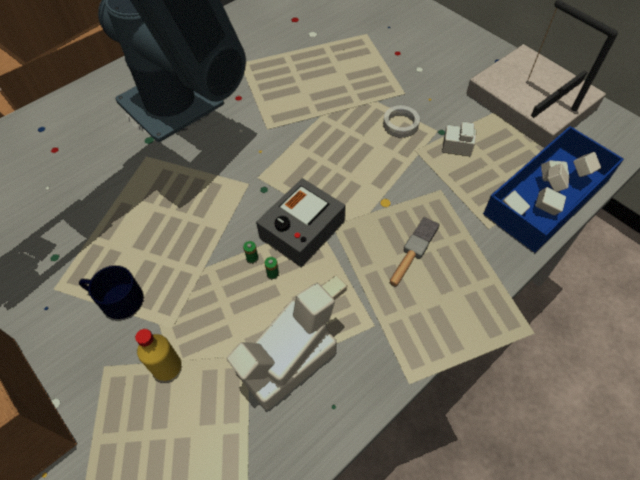

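The top view shows the pack around (320,273), the hatch spanning (292–329, 261–300) with the orange pad near (313,290), the dial at (342,276) and the cells at (371,257) and (375,283). I'll enlarge that area.

Run:
```python
from h import *
i=cv2.imread("pics/top0.png")[235:315,275:385]
cv2.imwrite("pics/c1.png",cv2.convertScaleAbs(cv2.resize(i,None,fx=7,fy=7,interpolation=cv2.INTER_CUBIC),alpha=1.5))
```

```text
(no output)
```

View pics/c1.png

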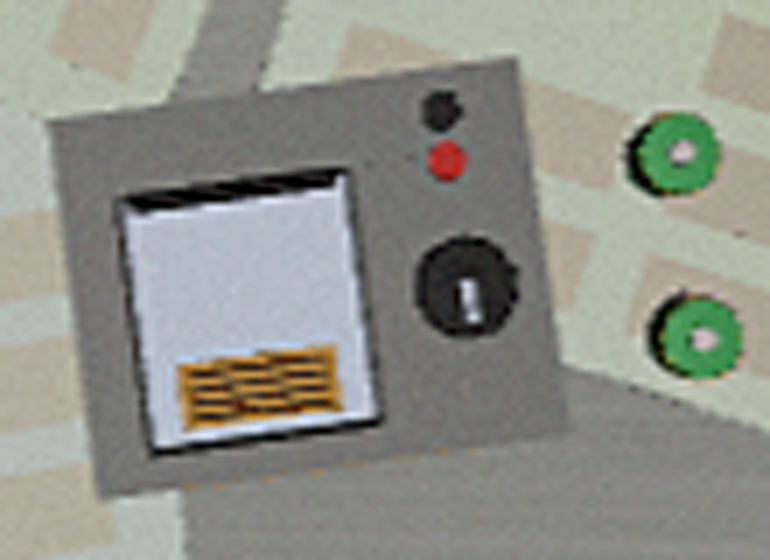

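The crop shows the pack's top corners at (52,120), (518,58), (568,432) and (100,497), with the pad centre near (261,388). I'll fit the pose from these.

```bash
cat >> h.py <<'E'
def fit(A,B):
    A,B=np.array(A)[:,:2],np.array(B)[:,:2];a,b=A.mean(0),B.mean(0);U,S,V=np.linalg.svd((A-a).T@(B-b));R=V.T@np.diag([1,np.linalg.det(V.T@U.T)])@U.T
    return R,b-R@a
E
python3 - <<'E'
from h import *
import pickle
f=pickle.load(open("top.pkl","rb"))
loc=[(.06,.075),(.06,-.075),(-.06,-.075),(-.06,.075),(-.032,.02)]
pix=[(52,120),(518,58),(568,432),(100,497),(261,388)]
W=np.array([px2w(f,275+u/7-.43,235+v/7-.43,.06) for u,v in pix])
R,t=fit(loc,W)
print(W.round(4)); yaw=np.degrees(np.arctan2(R[1,0],R[0,0])); print(t,yaw); print((W[:,:2]-(np.array(loc)@R.T+t)).round(4))
np.savez("pose.npz",R=R,t=t,yaw=yaw)
g=pickle.load(open("scene.pkl","rb"))
for l in loc: p=R@l+t; print(w2px(g,[*p,.06]))
P=lambda x,y:R@[x,y]+t
q=P(-.032,.02)
for y in (yaw,yaw+90,yaw-90,yaw+180):
    print(y,solver.solve_ik([*q,.12],[180,0,y]))
print(r.read_tcp_rot(),q)
E
```

```text
[[ 0.5835  0.0712  0.06  ]
 [ 0.6059 -0.0754  0.06  ]
 [ 0.4887 -0.0925  0.06  ]
 [ 0.4663  0.0534  0.06  ]
 [ 0.5008  0.0039  0.06  ]]
[ 0.53596726 -0.01086398] 8.630664401200917
[[-0.0005 -0.0011]
 [-0.0007  0.0006]
 [ 0.0008  0.0015]
 [ 0.0009 -0.0008]
 [-0.0005 -0.0002]]
(np.float64(344.5601495115275), np.float64(204.63979595543606))
(np.float64(298.75402024378457), np.float64(251.95426042737472))
(np.float64(254.53868254647656), np.float64(221.264430762226))
(np.float64(301.1821740269139), np.float64(177.35858179200062))
(np.float64(294.6067161938729), np.float64(199.3285820156906))
8.630664401200917 [-1.22986687e+01  1.51260566e+01  1.02483938e+02 -2.54444375e-14
  6.23900049e+01  6.90706669e+01]
98.63066440120092 [-12.29866868  15.12605664 102.48393843   0.          62.39000493
 -20.92933308]
-81.36933559879908 [-1.22986687e+01  1.51260566e+01  1.02483938e+02 -2.54444375e-14
  6.23900049e+01  1.59070667e+02]
188.63066440120093 [ -12.29866868   15.12605664  102.48393843    0.           62.39000493
 -110.92933308]
[-1.79911238e+02 -1.92342729e-02  2.06743097e+01] [0.50132833 0.00410748]
```

The fit residuals are about 1 mm and the scene view agrees. The pack is at (0.536, −0.011), yaw 8.6°. Next I'll close the fingers, hover over the pad, press and retreat straight up. The 15 mm finger width goes along pack x.

```bash
cat >> h.py <<'E'
import os
if os.path.exists("pose.npz"):
    _p=np.load("pose.npz"); O=[180,0,float(_p["yaw"])]
    def P(x,y,z): return [*(_p["R"]@[x,y]+_p["t"]),z]
E
python3 - <<'E'
from h import *
claw.grasp(5)
r.move_ptp(P(-.032,.02,.18),O)
r.move_l(P(-.032,.02,.068),speed=.12)
f0=np.array(r.read_contact_force()); print(r.read_clock(),r.read_ee_pos(),f0,r.read_width())
hit=r.move_l(P(-.032,.02,.050),speed=.015,threshold=10)
print(hit,r.read_ee_pos(),np.array(r.read_contact_force())-f0)
r.move_l(P(-.032,.02,.19),speed=.3)
print(r.read_clock())
r.wait(1.0)
f=vision.grab_frame("scene"); 
cv2.imwrite("pics/s1.png",cv2.resize(f["pixels"][90:290,200:400],None,fx=3,fy=3))
print(r.read_clock(),r.read_ee_pos())
E
```

```text
4.8 [0.50194453 0.0039319  0.0686383 ] [ 0.20637562  0.44876054 -0.0153695 ] 0.00038733375680331046
True [0.50151871 0.00411968 0.0564378 ] [-1.7265962  -0.25046017  7.9925748 ]
6.2167
7.2667 [0.5013274  0.00409675 0.19004278]
```

View pics/s1.png

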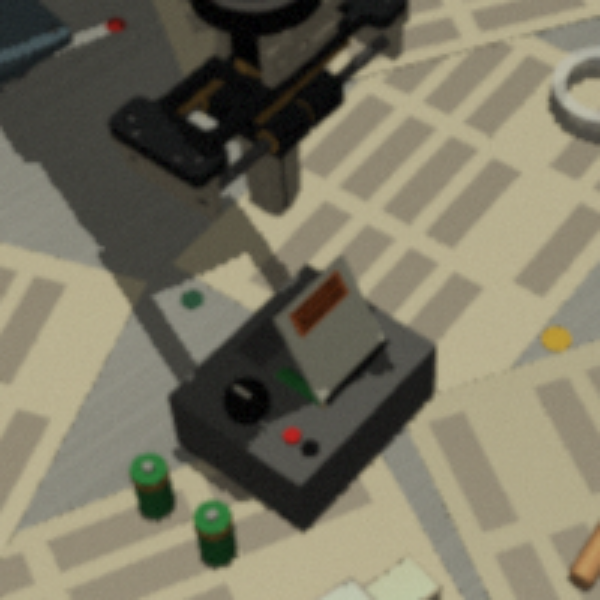

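The hatch has popped: its free edge is at crop (277,322)–(343,258), well above the pack, with the finger clear above it. Next I'll move in front of the hatch, drop below its edge and push it over.

Run:
```python
from h import *
r.move_l(P(-.10,.02,.19),speed=.15)
f=vision.grab_frame("scene"); cv2.imwrite("pics/s2.png",cv2.resize(f["pixels"][130:270,230:370],None,fx=3,fy=3))
r.move_l(P(-.10,.02,.103),speed=.12)
r.move_l(P(-.035,.02,.103),speed=.1)
f0=np.array(r.read_contact_force())
for x,z in((-.005,.108),(.012,.112),(.027,.112)):
    hit=r.move_l(P(x,.02,z),speed=.04,threshold=6)
    print(hit,r.read_ee_pos(),np.array(r.read_contact_force())-f0,r.read_clock())
    if hit: break
f=vision.grab_frame("scene"); a=cv2.resize(f["pixels"][130:270,230:370],None,fx=3,fy=3)
cv2.imwrite("pics/s3.png",np.hstack([cv2.imread("pics/s2.png")[:,:390],a[:,:400]]))
```

```text
False [0.52792639 0.00822041 0.10782658] [0.59355304 0.58514033 0.1468195 ] 10.5
False [0.54506632 0.01072852 0.11194139] [-0.08444402  0.0311113  -0.14396658] 11.0833
False [0.5600087  0.01298011 0.11194638] [-0.43833745 -0.58174468  0.71687433] 11.6083
```

View pics/s3.png

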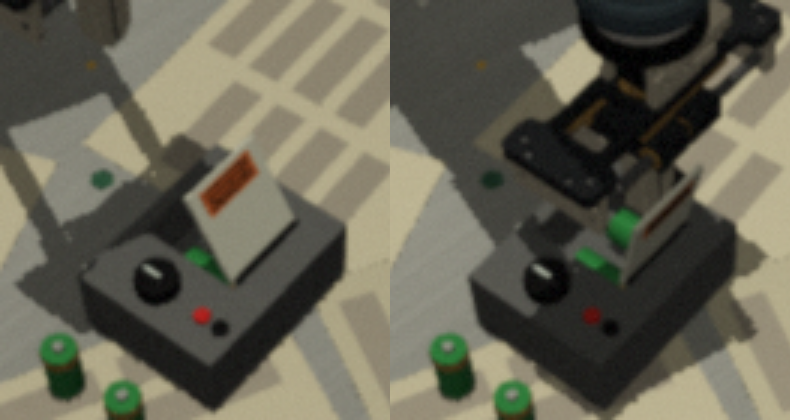

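On the left the hatch stands popped and steady. On the right it is past upright against the fingers, and the pack hasn't moved. I'll push a touch further, back off and check.

Run:
```python
from h import *
print(r.move_l(P(.030,.02,.112),speed=.03,threshold=6))
r.move_l(P(-.06,.02,.112),speed=.12)
r.move_l(P(-.12,.02,.22),speed=.2)
r.wait(1)
f=vision.grab_frame("scene"); a=cv2.resize(f["pixels"][130:270,230:370],None,fx=3,fy=3)
g=vision.grab_frame("top"); b=cv2.resize(g["pixels"][230:320,275:385],None,fx=3.5,fy=4.6667)
cv2.imwrite("pics/s4.png",np.hstack([a[:,:400],b]))
for t in(1.57,1.8): print(t,[np.round((np.array(w2px(f,P(.03-.076*np.cos(t),y,.06+.076*np.sin(t))))-[230,130])*3) for y in(.055,-.015)])
print(r.read_clock())
```

```text
False
1.57 [array([292., 152.]), array([225., 218.])]
1.8 [array([313., 166.]), array([246., 233.])]
14.675
```

View pics/s4.png

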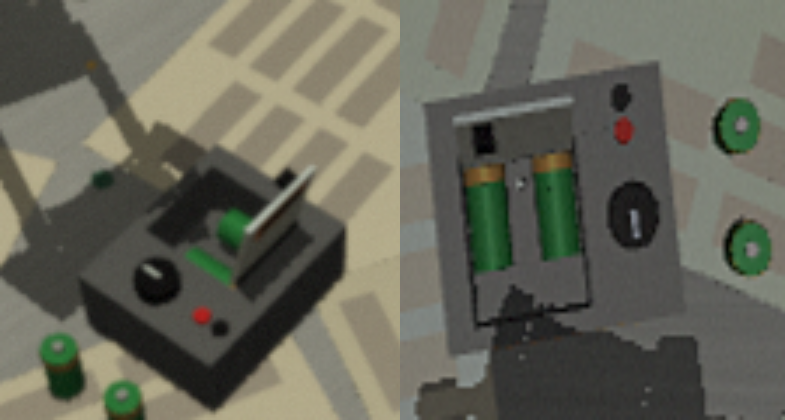

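The free edge is at (313,166)–(246,233), which matches the 1.8 rad prediction. The hatch is leaning back and staying there, the pack and cells haven't moved, and the robot is clear.

```bash
python3 -c "
from h import *
print(ticket.sign_off())"
```

```text
the job is handed in; nothing more can be done
None
```

The job is handed in at about 15 s on the robot's clock: the hatch was pressed in and popped, stayed up on its own for over a second, and now leans back at about 1.8 rad, with no sign in the pictures that the pack or the spare cells moved.

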